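# Load the part marker, shut its hatch, release the lock tab and start it

### The arm

A 7-joint arm with a two-finger parallel gripper is mounted at the origin on the work surface. World frame = base frame: x ahead of the robot, y to its left, z up, the work surface at z = 0. Lengths are in m, angles in rad, forces in N, time in s.
With the tool pointing down it reaches from about 0.4 to 0.9 m from the base axis. Payload 5.6 kg.
Tool frame: the origin (TCP) lies between the finger pads; the fingertips stand 25 mm ahead of it and the grasp point (between the pads) lies 6 mm ahead of it; y points along the fingers, x is the direction in which the jaws open and shut, and the axes are right-handed (so a half turn about y gives the same grasp; the last joint's range is limited). The gripper opens to 92 mm and grips with 3 to 60 N. Pads are 20 mm wide; open, the fingers measure 128 mm over their backs; the gripper's body (75 mm by 189 mm) begins 69 mm behind the grasp point.
Start: joints at [1.182, 0.468, -0.012, 1.603, 0.006, 1.071, -0.056], TCP at [0.22, -0.612, 0.24] pointing down, gripper open.
Joint ranges: [-2.53, 2.53], [-0.31, 2.02], [-1.57, 1.55], [0.28, 2.44], [-1.29, 4.43], [0.15, 1.84], [-2.92, 2.92]. Speed limits (rad/s): [2.57, 2.57, 3.14, 3.14, 3.14, 3.14, 3.14].

### API

Orientations are given as a unit quaternion [x, y, z, w].
In Python, from bench import get_state, capture, finish_job gives the robot as it stands.
- The arm moves only by the shell command python3 -m creep 'ROWS' [FORCE]. ROWS is JSON, a list of rows, each a list of 7 numbers: the gripper's target within -1 to 1 (fully open at 1, half-way at 0, shut at -1), then the shift along the tool's x, y, z in cm, then the turn, a rotation vector about the tool's x, y, z in degrees. In form: [[jaw, dx, dy, dz, rx, ry, rz], ...]. A call has 1 to 5 rows; each row is the pose to reach, as a shift and turn from the pose commanded when the call began, along the tool's axes at that moment; what a row does not reach only later rows make up. A row lasts 1/10 s, in which the tool goes at most 50 mm and 8.59 degrees, less where a joint would pass 70% of its speed; a pose out of reach is approached as far as the arm can. A call with a gripper value outside its range is refused whole. The fingers move at their own pace and stop on an object; FORCE is the grip in N (left out, the last holds). Time passes only in rows, so rows that repeat a pose let the fingers close. It gives the time, the measured TCP pose, the force and the opening at its end, in the units of the state.
- get_state(): the state, without advancing time (a new reading comes with each control period).
- capture(name): name is "side" or "top"; returns a dict with "image" (420x560x3 uint8, red, green, blue), "fx", "fy", "cx", "cy" (pixels), "extrinsics" (4x4, takes a point from camera to world coordinates). Camera axes: x right, y up, looking along -z (the intrinsics and any distortion apply to the point x, -y, -z); pixel columns grow to the right and rows downward; lengths in m; the calibration is good to about 2 mm. A picture is of the moment at which its call begins. There is no depth.
- finish_job(): hands the job in, once; it reports no verdict.
The state is a dict: "clock": time; "q": joint angles; "qvel": joint speeds; "joint_efforts": joint torques, N m; "eef_pos": TCP position; "eef_rot": TCP orientation; "ft_force": force on the tool from outside, world axes, zero at the start; "torque": the same for the moment, N m; "grip_width": opening from 0.0 (shut) to 1.0 (fully open).
Only numpy, scipy, OpenCV 4.12 (cv2) and the standard library are available. Lean on these libraries where they do the work, as an engineer would, in place of code of your own. Each camera call takes 0.05 s, during which the arm holds its last target.

### The job

Mark the steel hub in the part-marking machine: pull the hatch down by its red lip until it rests fully open, stand the hub upright, wholly on the round black bed inside, and let go of it, then push the hatch back up until it is shut. Only then slide the yellow lock tab all the way to the right (away from the hatch), clear of the green button, and press the button fully down; leave the tab there and the hatch shut. Leave the black pulley, the can and the box of stock where they are.

Things in the scene. Friction and masses are not known exactly. Their poses are not given: they have to be found in the camera images.
- marker: Part-marking machine, fixed; place and yaw vary. Origin: on the bench, below the middle of the hatch's hinge. Its x points from front (robot side) to back, y left, z up. In its frame (mm): chamber y -105..105, x 0..213, floor 12 up; side walls 12 thick, up to 136, their fronts sloping 45 degrees just behind the shut hatch. Nothing is higher than the hatch's lip (170 shut, about 205 in mid-swing).
- bed (a point): Centre of the top face of the round black bed in the chamber, diameter 92 mm, 4 mm thick, top 16 mm above the bench; at x 68, y 0 mm of the machine. It is reached from above once the hatch is open: the free space above it runs from the open hatch's upper edge (x -75) to the roof (x 125).
- hinge (a point): Middle of the hatch's hinge line, 30 mm above the bench at the front of the machine; the hinge line runs along the machine's y axis.
- hatch (a joint): Hatch with clear window: 200 mm wide, 150 from hinge to upper edge, 7 thick, 0.3 to 0.42 kg. Rad: 0 = shut (leans 45 degrees back), 0.785 upright, 1.309 = fully open at its stop (leans 30 degrees to the robot). It falls gently shut when leaning back, open when leaning forward, stays there by gravity; about 2 N at its edge moves it.
- lip (a point): Middle of the top edge of the red lip on the hatch's upper edge: a plate 70 mm wide (y), 8 thick. Hatch shut: it stands upright at x 102..110 mm of the machine, from 131 to 170 above the bench; shut fingers can hook it from behind, above the roof. It turns with the hatch; fully open, its edge is at x -108, 169 mm above the bench, and can be pushed back from the front.
- hub_mid (a point): Centre (half-way up) of the loose steel hub: flange diameter 52 mm, 8 mm thick, below; above it a boss of diameter 36 mm up to 34 mm; 0.15 to 0.31 kg. It stands upright on the bench at the front left or front right of the machine; grip it by the boss.
- lock (a joint): Yellow lock tab, slides along the machine's -y (right). Value in m: 0 = home, its tongue under the green button so that the button cannot go down; 0.036 = right end stop; the tongue is clear of the button from 0.031. Starts at 0 to 0.004. About 1.5 N moves it; it stays where left.
- tab (a point): Middle of the top of the yellow tab's upright ridge, 135 mm above the bench (30 above the deck). Ridge: 12 mm thick (machine's y), 24 long (x), 22 high; below it, 4 to 8 mm above the deck, a 16 mm wide tongue runs to the front, under the button. At least 55 mm of free deck to the ridge's left, where a finger can stand to push it.
- start (a joint): Green start button: travel in m, 0 = up, 0.006 = fully down (1.6 N at the start, 4 N at the bottom); springs back. Only goes down about 1.5 mm while the tab is home. Counts as pressed beyond 0.0045.
- cap (a point): Middle of the top of the green button, diameter 32 mm; 125.5 mm above the bench when up, at x 55, y -189 mm of the machine. The tab's ridge runs along the button's far side, 9 mm from it.
- pulley: Bystander: black pulley, 60 mm across and 30 mm high, origin at its underside, on the other side of the machine's front from the hub.
- can: Bystander: white and blue can, 60 mm across and 110 mm high, left of the machine, origin at its underside.
- stock: Bystander: open white stock box, 160 x 100 x 60 mm, 1.5 kg, right of the machine, origin at its underside.
- roof (a point): Middle of the front edge of the chamber's roof, on its upper face, 130 mm above the bench; the roof reaches from here 100 mm to the back (x 125 to 225 mm of the machine).
- deck (a point): Centre of the flat top of the blue control column, 105 mm above the bench, 140 mm wide (y -119 to -259 mm of the machine) and 225 mm deep; it carries the tab and the button.
Things that resemble listed ones, but are neither listed nor needed, are in the scene too. Of the things that look like the part that bears hub_mid, the middle-sized one is meant.

How it is judged:
On the way, in this order (a step that is already met when the one before it is completed fails the run):
1. the hatch has been pulled down open (value of joint hatch above 1.2 rad), for 0.1 s.
2. the hub stands upright on the bed, released (horizontal distance between hub_mid and bed below 0.022 m and angle between hub_mid's own z axis and vertical below 0.1 rad and z of hub_mid in the frame of bed between 0.012 and 0.021 m and contact force between the fingers and hub below 0.1 N), for 0.2 s.
3. the hatch is shut with the hub on the bed (value of joint hatch below 0.06 rad and horizontal distance between hub_mid and bed below 0.022 m and angle between hub_mid's own z axis and vertical below 0.1 rad and z of hub_mid in the frame of bed between 0.012 and 0.021 m), for 0.2 s.
4. the lock tab is slid clear of the button, the hatch shut (value of joint lock above 0.031 m and value of joint hatch below 0.06 rad), for 0.1 s.
5. the button is pressed fully down, the tab clear and the hatch shut (all of step 4 and value of joint start above 0.0045 m), for 0.05 s.
At the end, for the whole second after the job is handed in: Hatch shut (within 0.06 rad), hub upright (within 0.1 rad) on the bed within 22 mm of its centre and at rest, lock tab at least 31 mm aside, button up again after the press (all of step 4 and horizontal distance between hub_mid and bed below 0.022 m and angle between hub_mid's own z axis and vertical below 0.1 rad and z of hub_mid in the frame of bed between 0.012 and 0.021 m and value of joint start below 0.0015 m and linear speed of hub below 0.02 m/s); the robot touches nothing.
It fails at once if the pulley is moved more than 30 mm (distance of pulley from where it was at the start of the episode above 0.03 m).
It fails at once if the can is moved more than 30 mm (distance of can from where it was at the start of the episode above 0.03 m).
It fails at once if the stock is moved more than 30 mm (distance of stock from where it was at the start of the episode above 0.03 m).
It also fails if it takes over 69 s, if anything falls off the work surface, if the arm or the gripper's body presses on something with over 40 N, if the wrist force passes 120 N, or if a joint passes its speed limit or range.

## Working session

There is one attempt and no reset: what is moved stays moved. The work goes in short steps, Python scripts to look and compute and a shell command to move; the robot and the scene stay as the last step left them, time stands still between calls to the robot, and variables do not carry over. Pictures are saved under pics/ and viewed, and the job is handed in when it is done.

```bash
mkdir -p pics; ls
python3 - <<'E'
from bench import *
import cv2
print(get_state())
for n in("side","top"):
    c=capture(n); print(n,c["fx"],c["fy"],c["cx"],c["cy"],c["extrinsics"],[k for k in c])
    cv2.imwrite(f"pics/{n}0.png",c["image"][:,:,::-1])
E
```

```text
pics
{'clock': 0.0, 'q': array([ 1.18200227,  0.46837405, -0.01161025,  1.60363138,  0.00604884,
        1.07139125, -0.0562926 ]), 'qvel': array([ 7.81348060e-05, -1.37286786e-03, -5.05134989e-04, -1.42611825e-03,
       -1.97990988e-03, -1.33720927e-03, -1.12688401e-03]), 'joint_efforts': array([-1.02311701e-04, -5.20577252e+01, -1.26437456e-02, -2.43744975e+01,
       -5.66523825e-02,  1.72170211e-02,  1.24974586e-04]), 'eef_pos': array([ 0.22005765, -0.61103874,  0.23863915]), 'eef_rot': array([-0.57824695,  0.40707746, -0.40599114,  0.57886924]), 'ft_force': array([-0.89438254,  0.49837081,  0.43742841]), 'torque': array([ 0.04196575, -0.05765632,  0.01616517]), 'grip_width': 0.9994485753610545}
side 422.30327487447636 422.30327487447636 283.3766681257187 209.78674109577588 [[-0.86395952  0.27558369 -0.42145886  0.08162478]
 [-0.50305175 -0.43469947  0.74697745  0.7304439 ]
 [ 0.02264686  0.8573739   0.5141956   0.63215706]
 [ 0.          0.          0.          1.        ]] ['image', 'fx', 'fy', 'cx', 'cy', 'extrinsics']
top 522.021638212179 522.021638212179 276.1968945087512 216.01681274707516 [[ 0.00449066  0.99627878 -0.08607225  0.39915744]
 [-0.99997969  0.00486331  0.00412027 -0.00339143]
 [ 0.00452354  0.086052    0.99628038  1.40785613]
 [ 0.          0.          0.          1.        ]] ['image', 'fx', 'fy', 'cx', 'cy', 'extrinsics']
```

View pics/side0.png

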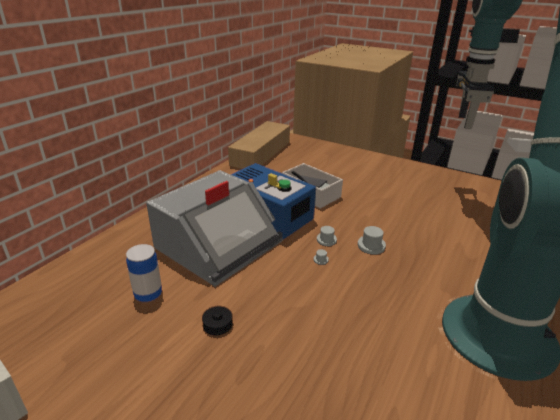

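View pics/top0.png

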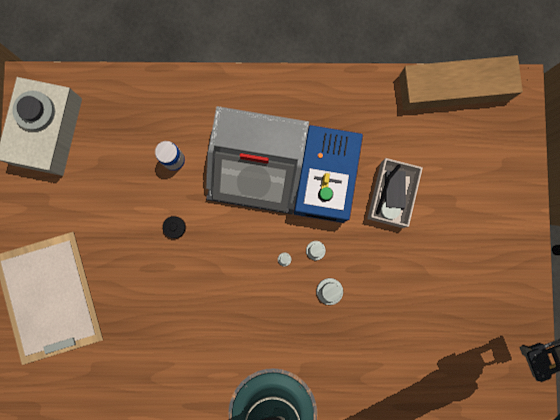

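Run:
```python
import cv2
a=cv2.imread('pics/top0.png')[85:315,195:375]; cv2.imwrite('pics/t0c.png',cv2.resize(a,None,fx=2.6*1.25,fy=2.6,interpolation=3) if 0 else cv2.resize(a,None,fx=2.6,fy=2.6,interpolation=3))
b=cv2.imread('pics/side0.png')[145:285,140:400]; cv2.imwrite('pics/s0c.png',cv2.resize(b,None,fx=3,fy=3,interpolation=3))
```

```text
(no output)
```

View pics/t0c.png

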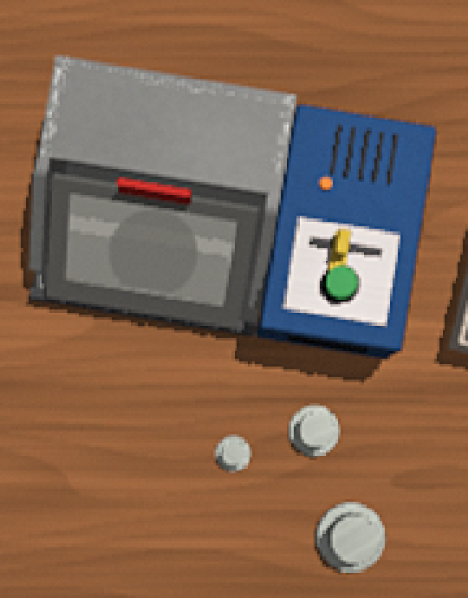

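View pics/s0c.png

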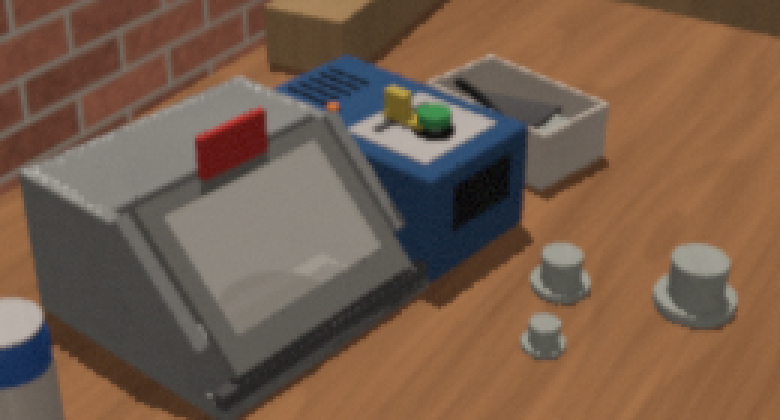

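```bash
cat > h.py <<'E'
import numpy as np,cv2
from scipy.spatial.transform import Rotation as R
from scipy.optimize import least_squares
CAM={"side":(422.30327487447636,283.3766681257187,209.78674109577588,np.array([[-0.86395952,0.27558369,-0.42145886,0.08162478],[-0.50305175,-0.43469947,0.74697745,0.7304439],[0.02264686,0.8573739,0.5141956,0.63215706],[0,0,0,1]])),
"top":(522.021638212179,276.1968945087512,216.01681274707516,np.array([[0.00449066,0.99627878,-0.08607225,0.39915744],[-0.99997969,0.00486331,0.00412027,-0.00339143],[0.00452354,0.086052,0.99628038,1.40785613],[0,0,0,1]]))}
def proj(cam,P):
    f,cx,cy,E=CAM[cam]; P=np.atleast_2d(P); c=(P-E[:3,3])@E[:3,:3]
    return np.c_[cx+f*c[:,0]/-c[:,2], cy-f*c[:,1]/-c[:,2]]
def ray(cam,u,v,z):
    f,cx,cy,E=CAM[cam]; d=E[:3,:3]@np.array([(u-cx)/f,-(v-cy)/f,-1]); o=E[:3,3]
    return o+d*(z-o[2])/d[2]
def M(p,pts):
    c,s=np.cos(p[2]),np.sin(p[2]); pts=np.atleast_2d(pts)
    return np.c_[p[0]+c*pts[:,0]-s*pts[:,1], p[1]+s*pts[:,0]+c*pts[:,1], pts[:,2]]
E
python3 - <<'E'
from h import *
T=lambda x,y:(195+x/2.6,85+y/2.6); S=lambda x,y:(140+x/3,145+y/3)
obs=[("top",T(342,280),(.055,-.189,.1255)),("side",S(434,107),(.055,-.189,.1255)),
("top",T(118,179),(.110,.035,.17)),("top",T(191,192),(.110,-.035,.17)),
("side",S(197,140),(.102,.035,.17)),("side",S(266,112),(.102,-.035,.17)),
("side",S(523,150),(None,-.259,.105))][:6]
def f(p): return np.concatenate([proj(c,M(p,m))[0]-np.array(o) for c,o,m in obs])
r=least_squares(f,[.6,0,-.15]); p=r.x; print(p,np.degrees(p[2])); print(r.fun.reshape(-1,2).round(1))
np.save('p.npy',p)
# overlays
pts={'roofL':(.125,.105,.13),'roofR':(.125,-.105,.13),'hingeL':(0,.1,.03),'hingeR':(0,-.1,.03),'deckL':(.05,-.119,.105),'deckR':(.05,-.259,.105),'bed':(.068,0,.016),'cap':(.055,-.189,.1255)}
im={c:cv2.imread(f'pics/{c}0.png') for c in CAM}
for c in im:
    a=cv2.resize(im[c],None,fx=3,fy=3,interpolation=3)
    for k,v in pts.items():
        u=proj(c,M(p,v))[0]; cv2.circle(a,tuple((u*3+1).astype(int)),3,(255,0,255),-1)
    a=a[240:800,540:1140] if c=='top' else a[430:860,420:1200]
    cv2.imwrite(f'pics/ov_{c}.png',a)
# hub: top-face centre z=.034
for nm,(u,v) in {'mid':T(318,427),'sm':T(235,450),'big':T(356,536)}.items(): print(nm,ray('top',u,v,.034))
for nm,(u,v) in {'mid':S(562,254),'sm':S(545,323),'big':S(699,258)}.items(): print(nm,ray('side',u,v,.034))
for nm,(u,v) in {'pul':(174,227),'can':(169,150)}.items(): print(nm,ray('top',u,v,.03))
E
```

```text
[ 0.54234258  0.06264934 -0.1528661 ] -8.758582622628785
[[-0.2  0.2]
 [-0.3  0.7]
 [-0.9 -0.3]
 [-0.3 -0.8]
 [ 1.3 -0.3]
 [ 0.3 -1.5]]
mid [ 0.43076279 -0.11751069  0.034     ]
sm [ 0.40720983 -0.03367526  0.034     ]
big [ 0.32169113 -0.15542677  0.034     ]
mid [ 0.42669541 -0.11325511  0.034     ]
sm [ 0.39621893 -0.01670557  0.034     ]
big [ 0.32443776 -0.17027356  0.034     ]
pul [0.48775014 0.26080017 0.03      ]
can [0.69411546 0.27857052 0.03      ]
```

View pics/ov_top.png

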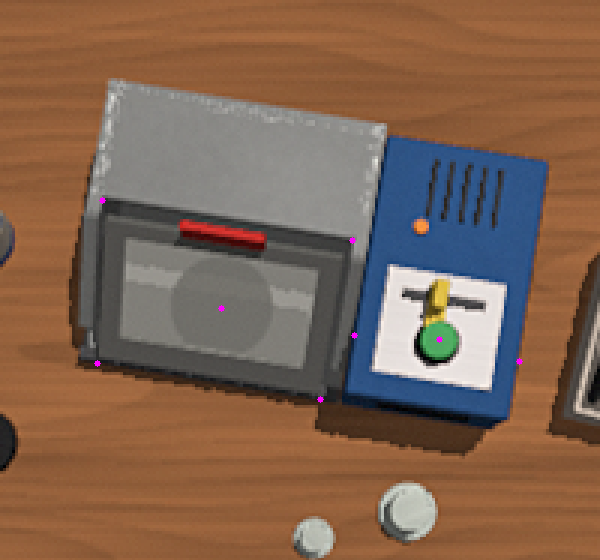

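View pics/ov_side.png

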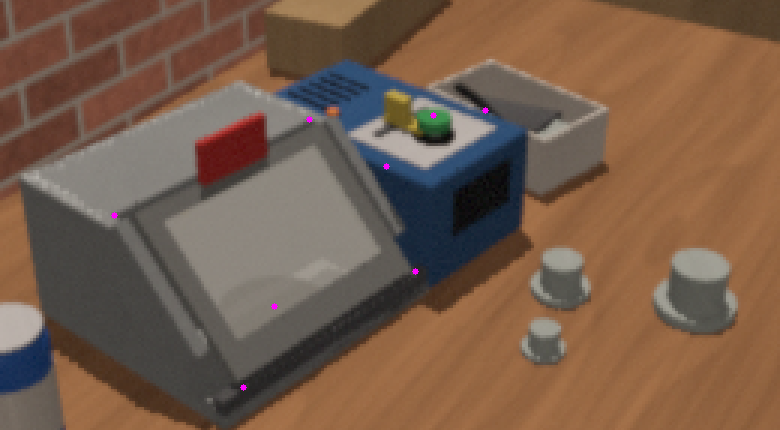

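```bash
cat >> h.py <<'E'
def state():
    from bench import get_state
    return get_state()
def mpose():
    """measured tool in machine frame: tip position (mm), jaw yaw"""
    p=np.load('p.npy'); s=state(); r=R.from_quat(s['eef_rot']); A=r.as_matrix()
    tip=np.array(s['eef_pos'])+.025*A[:,1]; d=tip-[p[0],p[1],0]; c,sn=np.cos(p[2]),np.sin(p[2])
    t=np.array([c*d[0]+sn*d[1],-sn*d[0]+c*d[1],d[2]])*1000
    return s,A,t,p
def to(tip,yawrel=0,verbose=1):
    """shift/turn in tool axes to bring fingertips to machine-frame tip (mm), tool down, jaw along machine y+yawrel deg"""
    s,A,t,p=mpose(); best=None
    c,sn=np.cos(p[2]),np.sin(p[2])
    th=p[2]+np.radians(90+yawrel)
    for k in (0,np.pi):
        x=np.array([np.cos(th+k),np.sin(th+k),0]); y=np.array([0,0,-1.]); z=np.cross(x,y)
        B=np.c_[x,y,z]; rv=R.from_matrix(A.T@B).as_rotvec()
        if best is None or np.linalg.norm(rv)<np.linalg.norm(best[0]): best=(rv,B)
    rv,B=best
    w=np.array([p[0]+(c*tip[0]-sn*tip[1])/1000,p[1]+(sn*tip[0]+c*tip[1])/1000,tip[2]/1000])
    tcp=w-.025*B[:,1]
    print('t',s['clock'],'tip',t.round(1),'F',s['ft_force'].round(1),'q',s['q'].round(2)) 
    print('tgt',tip,'world',w.round(3),'shift cm',(A.T@(tcp-s['eef_pos'])*100).round(2),'rot deg',np.degrees(rv).round(1))
    return A
def hubm(w):
    p=np.load('p.npy');d=np.array(w[:2])-p[:2];c,sn=np.cos(p[2]),np.sin(p[2]);return (c*d[0]+sn*d[1])*1000,(-sn*d[0]+c*d[1])*1000
E
python3 - <<'E'
from h import *
A=to((125,0,225)); print(A.round(2))
print('hub',hubm((.4295,-.1165)),hubm((.4072,-.0337)),hubm((.3217,-.155)))
E
```

```text
t 0.1 tip [-216.  -714.9  213.7] F [ 0.6  0.1 -1. ] q [ 1.18  0.47 -0.01  1.6   0.01  1.07 -0.06]
tgt (125, 0, 225) world [0.666 0.044 0.225] shift cm [-46.49  -1.06  64.13] rot deg [ 0.  28.6 -0.1]
[[ 0.34 -0.    0.94]
 [-0.94  0.    0.34]
 [-0.   -1.   -0.  ]]
hub (np.float64(-84.24735944197926), np.float64(-194.2429256208088)) (np.float64(-118.8953876313445), np.float64(-115.80413328825851)) (np.float64(-184.92782231073934), np.float64(-248.70882684838625))
```

```bash
python3 -m creep '[[-1,-2.7,-0.2,3.8,0,0,0],[-1,-5.4,-0.5,7.6,0,0,0],[-1,-8.1,-1,11.4,0,0,0],[-1,-10.8,-1,15.2,0,0,0],[-1,-13.5,-1,19,0,0,0]]'
python3 -m creep '[[-1,-2.7,0,3.8,0,0,0],[-1,-5.4,0,7.6,0,0,0],[-1,-8.1,0,11.4,0,0,0],[-1,-10.8,0,15.2,0,0,0],[-1,-13.5,0,19,0,0,0]]'
python3 -m creep '[[-1,-2.7,0,3.8,0,0,0],[-1,-5.4,0,7.6,0,0,0],[-1,-8.1,0,11.4,0,0,0],[-1,-10.8,0,15.2,0,0,0],[-1,-13.5,0,19,0,0,0]]'
python3 - <<'E'
from h import *
to((130,0,225))
E
```

```text
clock: 0.6
eef_pos: [0.3539, -0.4184, 0.2495]
eef_rot: [0.579, -0.407, 0.407, -0.578]
ft_force: [-0.2, -0.3, 0.4]
grip_width: 0.589
clock: 1.1
eef_pos: [0.4868, -0.227, 0.2494]
eef_rot: [0.579, -0.407, 0.406, -0.578]
ft_force: [-0.7, -1.1, -0.0]
grip_width: 0.154
clock: 1.6
eef_pos: [0.6199, -0.0358, 0.2492]
eef_rot: [0.579, -0.407, 0.406, -0.578]
ft_force: [1.0, -1.1, 0.9]
grip_width: 0.006
t 1.6 tip [ 91.6 -85.5 224.2] F [ 1.  -1.1  0.9] q [ 0.23  0.43 -0.3   1.65  0.14  1.08 -1.34]
tgt (130, 0, 225) world [0.671 0.043 0.225] shift cm [-5.68 -0.08  7.46] rot deg [ 0.  28.6  0. ]
```

```bash
python3 -m creep '[[-1,-2,0,2.5,0,7,0],[-1,-4,0,5,0,14,0],[-1,-5.7,-0.1,7.5,0,21,0],[-1,-5.7,-0.1,7.5,0,28.6,0],[-1,-5.7,-0.1,7.5,0,28.6,0]]'
python3 - <<'E'
from h import *
A=to((130,0,141)); print(A.round(2))
from bench import capture
for n in("side","top"):
    cv2.imwrite(f"pics/{n}1.png",capture(n)["image"][:,:,::-1])
a=cv2.imread('pics/side1.png'); b=cv2.imread('pics/top1.png')
cv2.imwrite('pics/c1.png',np.hstack([cv2.resize(a[80:300,130:350],(400,400)),cv2.resize(b[80:280,190:390],(400,400))]))
E
```

```text
clock: 2.1
eef_pos: [0.6704, 0.0429, 0.2497]
eef_rot: [-0.461, 0.537, -0.536, 0.46]
ft_force: [0.1, -0.4, -0.4]
grip_width: 0.006
t 2.1 tip [ 1.295e+02 -1.000e-01  2.247e+02] F [ 0.1 -0.4 -0.4] q [ 0.03  0.51 -0.2   1.52  0.11  1.12 -1.92]
tgt (130, 0, 141) world [0.671 0.043 0.141] shift cm [-0.01  8.37  0.06] rot deg [0.1 0.1 0. ]
[[-0.15 -0.    0.99]
 [-0.99 -0.   -0.15]
 [ 0.   -1.   -0.  ]]
```

View pics/c1.png

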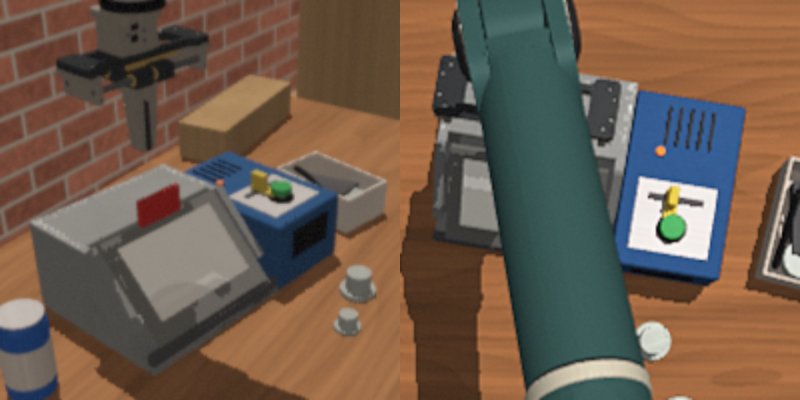

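```bash
python3 -m creep '[[-1,0,3,0.2,0,0,0],[-1,0,6,0.2,0,0,0],[-1,0,8.2,0.2,0,0,0],[-1,0,8.2,0.2,0,0,0]]'
python3 -m creep '[[-1,0,0,-1,0,0,0],[-1,0,0,-2,0,0,0],[-1,0,0,-3,0,0,0],[-1,0,-0.3,-4,0,0,0],[-1,0,-0.6,-5,0,0,0]]'
python3 - <<'E'
from h import *
A=to((-20,0,160))
from bench import capture
cv2.imwrite("pics/side2.png",cv2.resize(capture('side')["image"][80:300,130:350,::-1],(440,440)))
E
```

```text
clock: 2.6
eef_pos: [0.67, 0.0397, 0.165]
eef_rot: [-0.462, 0.538, -0.535, 0.458]
ft_force: [0.4, -1.0, 0.1]
grip_width: 0.006
clock: 3.1
eef_pos: [0.631, 0.0483, 0.1826]
eef_rot: [0.454, -0.532, 0.542, -0.466]
ft_force: [13.1, -3.6, 18.2]
grip_width: 0.005
t 3.1 tip [ 90.3  -0.5 157.6] F [13.1 -3.6 18.2] q [ 0.02  0.5  -0.21  1.7   0.13  0.93 -1.96]
tgt (-20, 0, 160) world [0.523 0.066 0.16 ] shift cm [ -0.05  -0.48 -10.97] rot deg [-1.3 -0.1 -0.2]
```

View pics/side2.png

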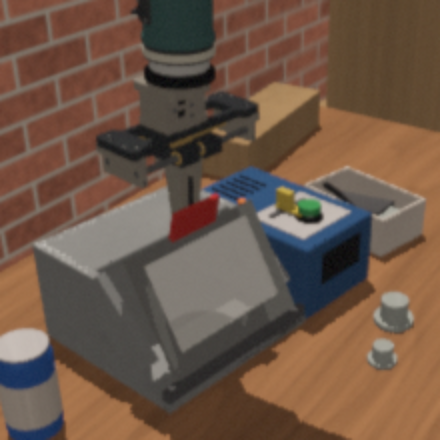

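```bash
python3 -m creep '[[-1,0,-1.6,-0.5,0,0,0],[-1,0,-2.4,-1.5,0,0,0],[-1,0,-2.8,-2.5,0,0,0],[-1,0,-3.1,-3.5,0,0,0],[-1,0,-3.3,-4.5,0,0,0]]'
python3 -m creep '[[-1,0,-0.2,-1,0,0,0],[-1,0,-0.4,-2,0,0,0],[-1,0,-0.5,-3,0,0,0],[-1,0,-0.5,-4,0,0,0],[-1,0,-0.5,-5,0,0,0]]'
python3 - <<'E'
from h import *
A=to((-20,0,160))
from bench import capture
cv2.imwrite("pics/side3.png",cv2.resize(capture('side')["image"][80:300,130:350,::-1],(440,440)))
E
```

```text
clock: 3.65
eef_pos: [0.5789, 0.0563, 0.2095]
eef_rot: [0.459, -0.536, 0.538, -0.461]
ft_force: [2.1, 0.3, 8.5]
grip_width: 0.006
clock: 4.15
eef_pos: [0.5276, 0.0635, 0.2119]
eef_rot: [-0.461, 0.537, -0.536, 0.46]
ft_force: [0.0, 0.6, 0.4]
grip_width: 0.004
t 4.15 tip [-14.8  -1.4 186.9] F [0.  0.6 0.4] q [ 0.02  0.32 -0.24  1.91  0.09  0.93 -1.99]
tgt (-20, 0, 160) world [0.523 0.066 0.16 ] shift cm [-0.14  2.69 -0.52] rot deg [ 0.1 -0.   0. ]
```

View pics/side3.png

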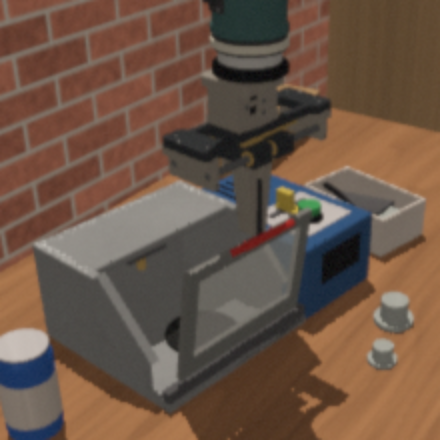

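```bash
python3 -m creep '[[1,0,-3,0,0,0,0],[1,4,-4.3,-1,0,0,0],[1,8.5,-4.3,-2.5,0,0,0],[1,13,-4.3,-4.5,0,0,0],[1,17.5,-4.3,-6,0,0,0]]'
python3 - <<'E'
from h import *
for u,v in ((345,402),(507,425)): print(hubm(ray('top',(540+u)/3,(240+v)/3,.105)))
A=to((-84,-194,170),20)
A=to((-84,-194,170),-20)
from bench import capture
for n in("side","top"):
    cv2.imwrite(f"pics/{n}4.png",capture(n)["image"][:,:,::-1])
a=cv2.imread('pics/side4.png'); b=cv2.imread('pics/top4.png')
cv2.imwrite('pics/c4.png',np.hstack([cv2.resize(a[80:300,150:370],(400,400)),cv2.resize(b[80:280,190:390],(400,400))]))
E
```

```text
clock: 4.7
eef_pos: [0.4412, -0.1015, 0.2552]
eef_rot: [-0.461, 0.537, -0.536, 0.46]
ft_force: [0.6, -0.9, 1.4]
grip_width: 0.416
(np.float64(-6.978501736511798), np.float64(-121.00702739955905))
(np.float64(-4.776990613752613), np.float64(-257.5477717388405))
t 4.7 tip [ -75.  -177.6  230.2] F [ 0.6 -0.9  1.4] q [ 0.29  0.12 -0.15  2.04  0.02  0.98 -1.59]
tgt (-84, -194, 170) world [ 0.43  -0.116  0.17 ] shift cm [ 1.64  6.03 -0.9 ] rot deg [  0.1 -20.   -0. ]
t 4.7 tip [ -75.  -177.6  230.2] F [ 0.6 -0.9  1.4] q [ 0.29  0.12 -0.15  2.04  0.02  0.98 -1.59]
tgt (-84, -194, 170) world [ 0.43  -0.116  0.17 ] shift cm [ 1.64  6.03 -0.9 ] rot deg [ 0.1 20.   0. ]
```

View pics/c4.png

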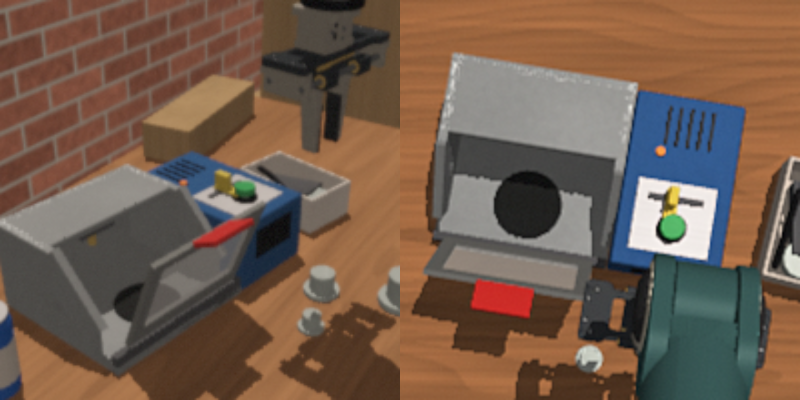

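```bash
python3 -m creep '[[1,0.6,0,-0.3,0,-7,0],[1,1.2,1,-0.6,0,-14,0],[1,1.6,3,-0.9,0,-20,0],[1,1.6,6,-0.9,0,-20,0],[1,1.6,6,-0.9,0,-20,0]]'
python3 - <<'E'
from h import *
print(hubm(ray('top',253.5,182,.016)))
A=to((-84,-194,13),20)
from bench import capture
a=capture('side')["image"][:,:,::-1]; cv2.imwrite('pics/s5.png',a)
cv2.imwrite("pics/s5c.png",cv2.resize(a[140:300,260:420],None,fx=4,fy=4,interpolation=3)[:600])
E
```

```text
clock: 5.3
eef_pos: [0.4292, -0.1137, 0.1925]
eef_rot: [0.548, -0.451, 0.446, -0.545]
ft_force: [-0.4, -0.4, 0.2]
grip_width: 0.937
(np.float64(69.40778330957325), np.float64(0.26127188026948966))
t 5.3 tip [ -85.1 -191.5  167.5] F [-0.4 -0.4  0.2] q [ 0.33  0.2  -0.16  2.12  0.04  0.84 -1.23]
tgt (-84, -194, 13) world [ 0.43  -0.116  0.013] shift cm [ 0.32 15.45  0.11] rot deg [ 0.4 -0.  -0.2]
```

View pics/s5c.png

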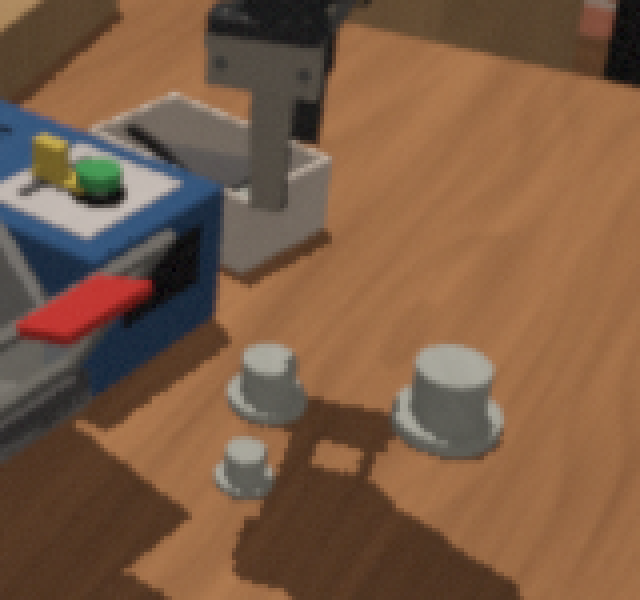

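```bash
python3 -m creep '[[1,0.2,4,0.1,0,0,0],[1,0.2,8,0.1,0,0,0],[1,0.2,12,0.1,0,0,0],[1,0.2,14,0.1,0,0,0],[1,0.2,15.4,0.1,0,0,0]]' 30
python3 -m creep '[[1,0,0,0,0,0,0]]'
python3 - <<'E'
from h import *
A=to((-84,-194,13),20)
from bench import capture
a=capture('side')["image"][:,:,::-1]
cv2.imwrite("pics/s6c.png",cv2.resize(a[140:290,260:420],None,fx=4,fy=4,interpolation=3)[:600])
E
```

```text
clock: 5.85
eef_pos: [0.4337, -0.1161, 0.0409]
eef_rot: [0.547, -0.449, 0.448, -0.546]
ft_force: [0.7, -0.4, 0.2]
grip_width: 1.004
clock: 5.95
eef_pos: [0.4333, -0.116, 0.041]
eef_rot: [0.547, -0.449, 0.448, -0.546]
ft_force: [0.4, 0.6, 0.1]
grip_width: 1.001
t 5.95 tip [ -80.6 -193.2   16. ] F [0.4 0.6 0.1] q [ 0.29  0.48 -0.12  2.2   0.12  0.47 -1.3 ]
tgt (-84, -194, 13) world [ 0.43  -0.116  0.013] shift cm [-0.04  0.3  -0.35] rot deg [ 0.1 -0.  -0. ]
```

View pics/s6c.png

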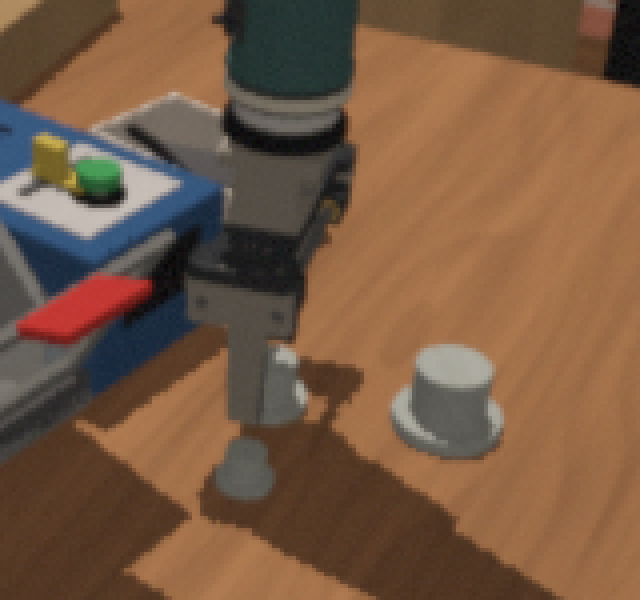

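```bash
python3 -m creep '[[1,0,0.3,-0.5,0,0,0],[1,0,0.3,-0.5,0,0,0]]' 30
python3 -m creep '[[-1,0,0,0,0,0,0],[-1,0,0,0,0,0,0],[-1,0,0,0,0,0,0],[-1,0,0,0,0,0,0],[-1,0,0,0,0,0,0]]' 30
python3 -m creep '[[-1,0,0,0,0,0,0],[-1,0,0,0,0,0,0],[-1,0,0,0,0,0,0]]' 30
python3 - <<'E'
from h import *
A=to((-84,-194,13),20)
from bench import capture
a=capture('side')["image"][:,:,::-1]
cv2.imwrite("pics/s7c.png",cv2.resize(a[140:290,260:420],None,fx=4,fy=4,interpolation=3)[:600])
E
```

```text
clock: 6.2
eef_pos: [0.4282, -0.1177, 0.0394]
eef_rot: [-0.546, 0.449, -0.449, 0.546]
ft_force: [-0.7, -0.1, 0.2]
grip_width: 1.0
clock: 6.7
eef_pos: [0.4284, -0.1174, 0.0386]
eef_rot: [0.546, -0.449, 0.449, -0.546]
ft_force: [0.8, -0.1, -0.5]
grip_width: 0.586
clock: 7.0
eef_pos: [0.4281, -0.1169, 0.0385]
eef_rot: [-0.547, 0.449, -0.448, 0.547]
ft_force: [-0.5, 2.5, 0.4]
grip_width: 0.377
t 7.0 tip [ -85.6 -194.8   13.5] F [-0.5  2.5  0.4] q [ 0.29  0.48 -0.12  2.21  0.12  0.46 -1.3 ]
tgt (-84, -194, 13) world [ 0.43  -0.116  0.013] shift cm [-0.02  0.05  0.18] rot deg [ 0. -0. -0.]
```

View pics/s7c.png

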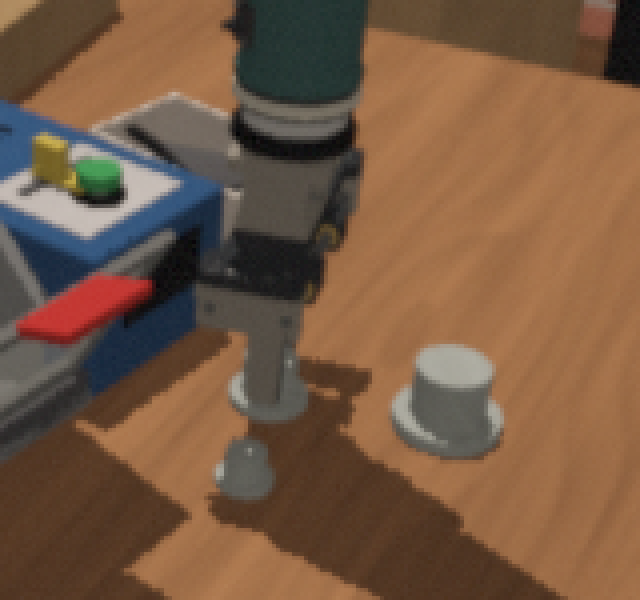

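```bash
python3 -m creep '[[-1,0,0,0,0,0,0],[-1,0,0,0,0,0,0],[-1,0,-1,0,0,0,0],[-1,0,-3,0,0,0,0],[-1,0,-6,0,0,0,0]]' 30
python3 -m creep '[[-1,0,-4,0,0,0,0],[-1,0,-8,0,0,0,0],[-1,0,-12,0,0,0,0],[-1,0,-14,0,0,0,0]]'
python3 - <<'E'
from h import *
A=to((69,0,215),0)
from bench import capture
a=capture('side')["image"][:,:,::-1]
cv2.imwrite("pics/s8c.png",cv2.resize(a[90:240,260:420],None,fx=4,fy=4,interpolation=3)[:600])
E
```

```text
clock: 7.55
eef_pos: [0.427, -0.1177, 0.0985]
eef_rot: [0.547, -0.45, 0.448, -0.546]
ft_force: [0.4, -0.3, -1.9]
grip_width: 0.376
clock: 7.95
eef_pos: [0.4293, -0.1182, 0.2425]
eef_rot: [-0.546, 0.447, -0.451, 0.547]
ft_force: [0.3, 0.3, -2.5]
grip_width: 0.377
t 7.95 tip [ -84.  -196.   217.5] F [ 0.3  0.3 -2.5] q [ 0.35  0.12 -0.17  2.07  0.03  0.94 -1.21]
tgt (69, 0, 215) world [0.611 0.052 0.215] shift cm [-13.2    0.31  21.08] rot deg [-0.3 19.9  0.1]
```

View pics/s8c.png

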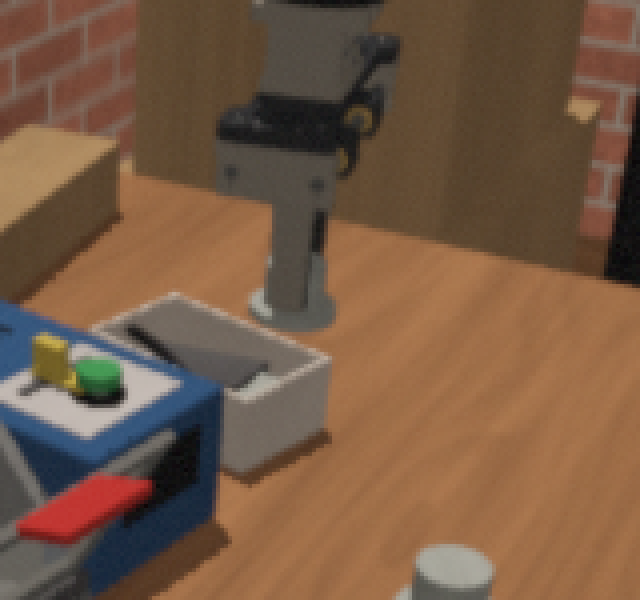

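```bash
python3 -m creep '[[-1,-2.2,0,3.5,0,0,0],[-1,-4.4,0,7,0,0,0],[-1,-6.6,0,10.5,0,5,0],[-1,-8.8,0,14,0,10,0],[-1,-11,0,17.6,0,15,0]]'
python3 - <<'E'
from h import *
A=to((69,0,215),0)
E
```

```text
clock: 8.5
eef_pos: [0.5799, 0.0251, 0.2375]
eef_rot: [-0.483, 0.518, -0.517, 0.481]
ft_force: [0.3, -0.5, -3.0]
grip_width: 0.378
t 8.5 tip [ 42.8 -31.4 212.5] F [ 0.3 -0.5 -3. ] q [ 0.06  0.37 -0.21  1.77  0.09  1.02 -1.82]
tgt (69, 0, 215) world [0.611 0.052 0.215] shift cm [-2.92 -0.26  2.86] rot deg [0.1 4.7 0.1]
```

```bash
python3 -m creep '[[-1,-1.5,0,1.5,0,3,0],[-1,-2.9,0,2.9,0,4.7,0],[-1,-2.9,0,2.9,0,4.7,0],[-1,-2.9,0,2.9,0,4.7,0]]'
python3 - <<'E'
from h import *
A=to((68.5,0,31.5),0)
E
```

```text
clock: 8.9
eef_pos: [0.6095, 0.0511, 0.2373]
eef_rot: [-0.463, 0.536, -0.535, 0.461]
ft_force: [-0.1, 0.1, -2.3]
grip_width: 0.375
t 8.9 tip [ 68.   -1.2 212.3] F [-0.1  0.1 -2.3] q [ 0.01  0.42 -0.19  1.69  0.09  1.04 -1.93]
tgt (68.5, 0, 31.5) world [0.61  0.052 0.032] shift cm [-0.14 18.08  0.08] rot deg [0.1 0.3 0.1]
```

```bash
python3 -m creep '[[-1,-0.1,4,0,0,0,0],[-1,-0.1,8,0,0,0,0],[-1,-0.1,11,0,0,0,0],[-1,-0.1,14,0,0,0,0],[-1,-0.1,16.5,0,0,0,0]]'
python3 - <<'E'
from h import *
A=to((68.5,0,31.5),0)
from bench import capture
for n in("side","top"):
    cv2.imwrite(f"pics/{n}9.png",capture(n)["image"][:,:,::-1])
a=cv2.imread('pics/side9.png'); b=cv2.imread('pics/top9.png')
cv2.imwrite('pics/c9.png',np.hstack([cv2.resize(a[80:280,130:330],(400,400)),cv2.resize(b[80:280,190:390],(400,400))]))
E
```

```text
clock: 9.4
eef_pos: [0.609, 0.0506, 0.0718]
eef_rot: [-0.462, 0.536, -0.536, 0.46]
ft_force: [-0.3, -0.7, -3.4]
grip_width: 0.369
t 9.4 tip [67.6 -1.8 46.8] F [-0.3 -0.7 -3.4] q [-0.02  0.62 -0.16  1.8   0.14  0.73 -1.98]
tgt (68.5, 0, 31.5) world [0.61  0.052 0.032] shift cm [-0.17  1.53  0.09] rot deg [0.1 0.2 0.1]
```

View pics/c9.png

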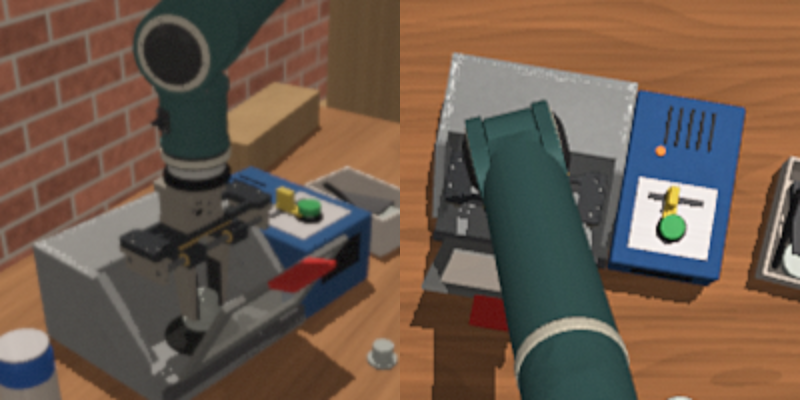

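```bash
python3 -m creep '[[-1,-0.1,0.7,0.1,0,0,0],[-1,-0.1,1.2,0.1,0,0,0],[-1,-0.1,1.5,0.1,0,0,0],[-1,-0.1,1.5,0.1,0,0,0]]'
python3 -m creep '[[-1,0,0.15,0,0,0,0],[-1,0,0.15,0,0,0,0]]'
python3 - <<'E'
from h import *
A=to((68.5,0,30),0)
E
```

```text
clock: 9.9
eef_pos: [0.6119, 0.0535, 0.059]
eef_rot: [0.461, -0.535, 0.536, -0.462]
ft_force: [0.5, 0.0, -1.6]
grip_width: 0.377
clock: 10.1
eef_pos: [0.6118, 0.0536, 0.0573]
eef_rot: [0.462, -0.536, 0.536, -0.462]
ft_force: [-0.7, -0.1, -2.1]
grip_width: 0.377
t 10.1 tip [70.   1.6 32.3] F [-0.7 -0.1 -2.1] q [-0.02  0.65 -0.16  1.8   0.15  0.71 -1.98]
tgt (68.5, 0, 30) world [0.61  0.052 0.03 ] shift cm [ 0.16  0.23 -0.15] rot deg [-0.   0.3 -0. ]
```

```bash
python3 -m creep '[[-1,0.1,0.15,-0.1,0,0,0],[-1,0.1,0.15,-0.1,0,0,0]]'
python3 -m creep '[[-1,0,0.1,0,0,0,0],[-1,0,0.1,0,0,0,0]]'
python3 - <<'E'
from h import *
A=to((68.5,0,30),0)
E
```

```text
clock: 10.3
eef_pos: [0.6103, 0.0525, 0.0555]
eef_rot: [-0.462, 0.536, -0.536, 0.461]
ft_force: [-0.9, -0.7, -2.4]
grip_width: 0.377
clock: 10.5
eef_pos: [0.6106, 0.0527, 0.0546]
eef_rot: [0.462, -0.536, 0.536, -0.462]
ft_force: [0.2, 0.2, -2.2]
grip_width: 0.375
t 10.5 tip [69.   0.5 29.6] F [ 0.2  0.2 -2.2] q [-0.02  0.65 -0.16  1.8   0.15  0.7  -1.98]
tgt (68.5, 0, 30) world [0.61  0.052 0.03 ] shift cm [ 0.05 -0.04 -0.05] rot deg [-0.   0.3  0. ]
```

```bash
python3 -m creep '[[-1,0,0.1,0,0,0,0],[-1,0,0.1,0,0,0,0]]'
python3 -m creep '[[-1,0,0.1,0,0,0,0],[-1,0,0.1,0,0,0,0]]'
```

```text
clock: 10.7
eef_pos: [0.6106, 0.0527, 0.0545]
eef_rot: [0.462, -0.536, 0.536, -0.462]
ft_force: [-3.1, -0.9, 5.8]
grip_width: 0.377
clock: 10.9
eef_pos: [0.6107, 0.0527, 0.0545]
eef_rot: [0.462, -0.536, 0.536, -0.461]
ft_force: [-6.1, -1.3, 12.4]
grip_width: 0.378
```

Contact; back off slightly and release.

```bash
python3 -m creep '[[-1,0,-0.15,0,0,0,0],[0.2,0,-0.15,0,0,0,0],[0.2,0,-0.15,0,0,0,0],[0.2,0,-0.15,0,0,0,0],[0.2,0,-0.15,0,0,0,0]]'
python3 -m creep '[[0.2,0,0,0,0,0,0],[0.2,0,-2,0,0,0,0],[0.2,0,-5,0,0,0,0],[0.2,0,-9,0,0,0,0],[0.2,0,-13,0,0,0,0]]'
python3 - <<'E'
from h import *
A=to((-140,0,215),0)
from bench import capture
a=capture('side')["image"][:,:,::-1]
cv2.imwrite('pics/s10.png',cv2.resize(a[130:280,130:330],None,fx=4,fy=4,interpolation=3))
E
```

```text
clock: 11.4
eef_pos: [0.6107, 0.0528, 0.0539]
eef_rot: [-0.462, 0.536, -0.536, 0.462]
ft_force: [0.6, 0.1, -0.3]
grip_width: 0.6
clock: 11.9
eef_pos: [0.6101, 0.0527, 0.185]
eef_rot: [-0.462, 0.536, -0.535, 0.461]
ft_force: [0.5, -0.3, 0.7]
grip_width: 0.599
t 11.9 tip [ 68.5   0.5 160. ] F [ 0.5 -0.3  0.7] q [ 0.    0.48 -0.19  1.74  0.11  0.94 -1.95]
tgt (-140, 0, 215) world [0.404 0.084 0.215] shift cm [ -0.05  -5.48 -20.86] rot deg [0.1 0.3 0. ]
```

View pics/s10.png

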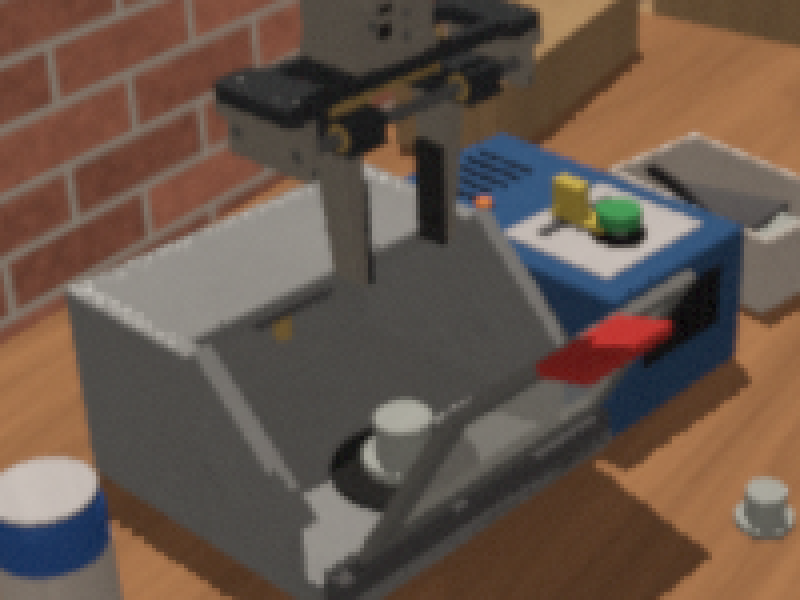

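```bash
python3 -m creep '[[-1,0,-3.5,0,0,0,0],[-1,0,-6,-3,0,0,0],[-1,0,-6,-7,0,0,0],[-1,0,-6,-11.5,0,0,0],[-1,0,-6,-16,0,0,0]]'
python3 -m creep '[[-1,0,0,-3,0,0,0],[-1,0,0,-5,0,0,0],[-1,0,0,-5,0,0,0],[-1,0,0,-5,0,0,0]]'
python3 - <<'E'
from h import *
A=to((-138,0,152),0)
from bench import capture
for n in("side","top"):
    cv2.imwrite(f"pics/{n}11.png",capture(n)["image"][:,:,::-1])
a=cv2.imread('pics/side11.png'); b=cv2.imread('pics/top11.png')
cv2.imwrite('pics/c11.png',np.hstack([cv2.resize(a[80:280,130:330],(400,400)),cv2.resize(b[80:280,190:390],(400,400))]))
E
```

```text
clock: 12.45
eef_pos: [0.4508, 0.0765, 0.244]
eef_rot: [0.461, -0.536, 0.536, -0.462]
ft_force: [-0.7, 0.2, 0.9]
grip_width: 0.189
clock: 12.85
eef_pos: [0.4036, 0.0837, 0.2445]
eef_rot: [0.461, -0.535, 0.536, -0.462]
ft_force: [0.3, 0.3, 0.3]
grip_width: 0.003
t 12.85 tip [-140.3   -0.3  219.5] F [0.3 0.3 0.3] q [-0.02  0.07 -0.27  2.13  0.02  0.95 -2.03]
tgt (-138, 0, 152) world [0.406 0.084 0.152] shift cm [-0.03  6.75  0.23] rot deg [-0.1  0.3 -0. ]
```

View pics/c11.png

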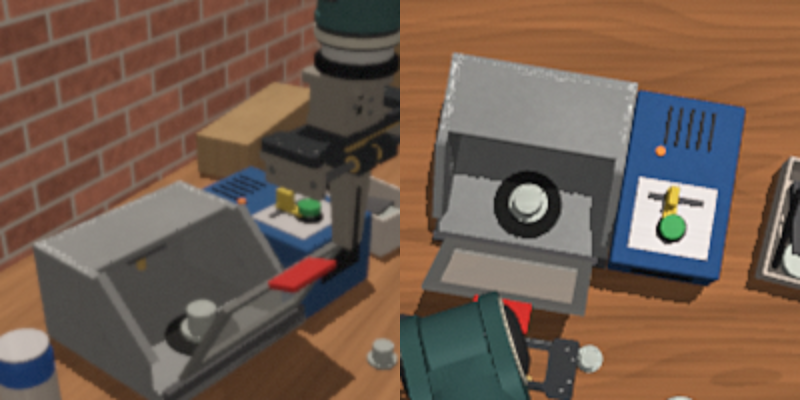

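```bash
python3 -m creep '[[-1,0,3,0,0,0,0],[-1,0,6.7,0,0,0,0],[-1,0,6.7,0,0,0,0],[-1,0,6.7,1.5,0,0,0],[-1,0,6.7,3,0,0,0]]'
python3 -m creep '[[-1,0,0,1.5,0,0,0],[-1,0,0,3,0,0,0],[-1,0,0,4.5,0,0,0],[-1,0,0,6,0,0,0],[-1,0,0,7.5,0,0,0]]'
python3 - <<'E'
from h import *
A=to((91,0,152),0)
from bench import capture
a=capture('side')["image"][:,:,::-1]
cv2.imwrite('pics/s12.png',cv2.resize(a[80:280,130:330],None,fx=2,fy=2,interpolation=3))
E
```

```text
clock: 13.45
eef_pos: [0.4345, 0.0794, 0.1785]
eef_rot: [0.461, -0.536, 0.536, -0.462]
ft_force: [-4.5, 0.5, 3.2]
grip_width: 0.004
clock: 13.95
eef_pos: [0.5099, 0.0678, 0.1789]
eef_rot: [0.46, -0.535, 0.537, -0.462]
ft_force: [-1.4, -0.3, 0.1]
grip_width: 0.005
t 13.95 tip [-32.7   0.2 153.9] F [-1.4 -0.3  0.1] q [-0.01  0.33 -0.23  1.98  0.1   0.84 -2.01]
tgt (91, 0, 152) world [0.632 0.049 0.152] shift cm [ 0.06  0.23 12.38] rot deg [-0.2  0.2 -0. ]
```

View pics/s12.png

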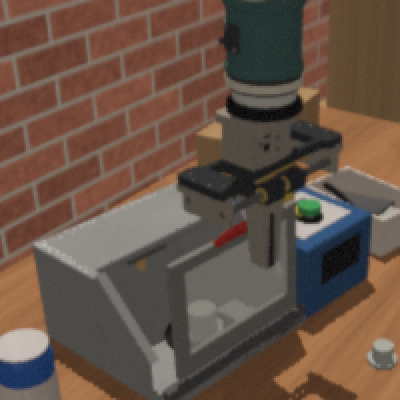

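```bash
python3 -m creep '[[-1,0,0,1.5,0,0,0],[-1,0,0,3,0,0,0],[-1,0,0,4.5,0,0,0],[-1,0,0,6,0,0,0],[-1,0,0,7.5,0,0,0]]'
python3 -m creep '[[-1,0,0,1.5,0,0,0],[-1,0,0,3,0,0,0],[-1,0,0,4,0,0,0],[-1,0,0,4.6,0,0,0],[-1,0,0,4.6,0,0,0]]'
python3 - <<'E'
from h import *
A=to((91,0,152),0)
from bench import capture
a=capture('side')["image"][:,:,::-1]
cv2.imwrite('pics/s13.png',cv2.resize(a[80:280,130:330],None,fx=2,fy=2,interpolation=3))
E
```

```text
clock: 14.5
eef_pos: [0.5832, 0.0566, 0.1785]
eef_rot: [0.461, -0.535, 0.536, -0.462]
ft_force: [-0.4, 0.3, 0.2]
grip_width: 0.006
clock: 15.0
eef_pos: [0.6272, 0.0501, 0.1773]
eef_rot: [0.461, -0.536, 0.536, -0.462]
ft_force: [-0.8, 0.1, 0.3]
grip_width: 0.004
t 15.0 tip [ 85.8   0.5 152.3] F [-0.8  0.1  0.3] q [ 0.01  0.51 -0.19  1.7   0.12  0.94 -1.95]
tgt (91, 0, 152) world [0.632 0.049 0.152] shift cm [0.05 0.03 0.52] rot deg [-0.   0.2 -0. ]
```

View pics/s13.png

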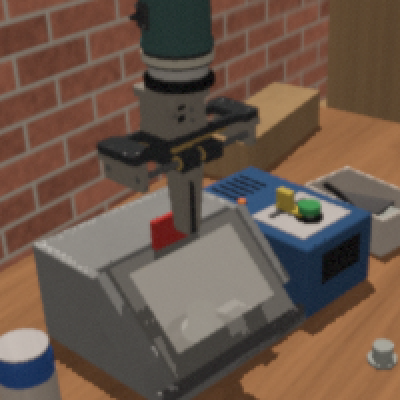

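Nearly shut; give it a small last nudge, feeling for the stop.

```bash
python3 -m creep '[[-1,0,0,0.4,0,0,0],[-1,0,0,0.6,0,0,0],[-1,0,0,0.8,0,0,0]]'
python3 -m creep '[[-1,0,0,0.2,0,0,0],[-1,0,0,0.3,0,0,0],[-1,0,0,0.3,0,0,0]]'
python3 - <<'E'
from h import *
A=to((91,0,152),0)
E
```

```text
clock: 15.35
eef_pos: [0.6343, 0.0492, 0.1772]
eef_rot: [0.462, -0.536, 0.536, -0.462]
ft_force: [-0.1, -0.3, 0.1]
grip_width: 0.005
clock: 15.65
eef_pos: [0.6347, 0.0492, 0.177]
eef_rot: [-0.463, 0.537, -0.534, 0.46]
ft_force: [-8.1, 0.6, 6.5]
grip_width: 0.008
t 15.65 tip [ 93.2   0.7 152.1] F [-8.1  0.6  6.5] q [ 0.01  0.53 -0.19  1.68  0.12  0.96 -1.94]
tgt (91, 0, 152) world [0.632 0.049 0.152] shift cm [ 0.08  0.01 -0.23] rot deg [0.3 0.3 0.1]
```

```bash
python3 -m creep '[[-1,0,0,-1,0,0,0],[-1,0,-3,-2,0,0,0],[-1,0,-7,-1,0,0,0],[-1,4,-7,0,0,0,0],[-1,8.5,-7,0,0,0,0]]'
python3 - <<'E'
from h import *
for u,v in ((344,236),(344,230)): print(hubm(ray('top',195+u/2.6,85+v/2.6,.135)))
A=to((92,-152,140),0)
from bench import capture
for n in("side","top"):
    cv2.imwrite(f"pics/{n}14.png",capture(n)["image"][:,:,::-1])
a=cv2.imread('pics/side14.png'); b=cv2.imread('pics/top14.png')
cv2.imwrite('pics/c14.png',np.hstack([cv2.resize(a[80:280,130:330],(400,400)),cv2.resize(b[140:240,280:380],(400,400))]))
E
```

```text
clock: 16.15
eef_pos: [0.6264, -0.0342, 0.2489]
eef_rot: [0.461, -0.534, 0.536, -0.464]
ft_force: [-0.3, -0.3, -1.1]
grip_width: 0.003
(np.float64(96.16498061373095), np.float64(-184.34882994712942))
(np.float64(101.85154762476078), np.float64(-183.49562456204757))
t 16.15 tip [ 97.9 -82.9 223.9] F [-0.3 -0.3 -1.1] q [ 0.14  0.43 -0.18  1.65  0.08  1.07 -1.78]
tgt (92, -152, 140) world [ 0.61  -0.102  0.14 ] shift cm [ 6.91  8.38 -0.68] rot deg [-0.3  0.5 -0.1]
```

View pics/c14.png

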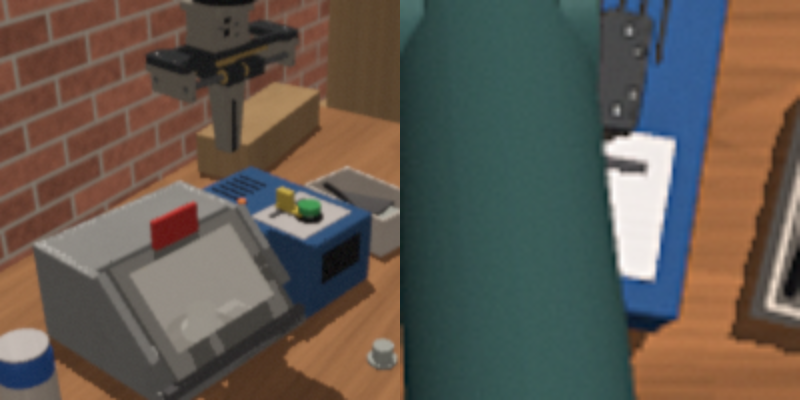

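```bash
python3 -m creep '[[-1,3.4,0,-0.3,0,0,0],[-1,6.7,0,-0.6,0,0,0],[-1,6.7,4,-0.6,0,0,0],[-1,6.7,7.5,-0.6,0,0,0],[-1,6.7,7.5,-0.6,0,0,0]]'
python3 - <<'E'
from h import *
A=to((93,-150,118),0)
from bench import capture
a=capture('side')["image"][:,:,::-1]
cv2.imwrite('pics/s15.png',cv2.resize(a[130:230,220:340],None,fx=6,fy=6,interpolation=3))
E
```

```text
clock: 16.75
eef_pos: [0.6054, -0.1004, 0.1674]
eef_rot: [-0.464, 0.538, -0.533, 0.459]
ft_force: [-0.6, -0.1, 0.3]
grip_width: 0.002
t 16.75 tip [  86.9 -151.5  142.4] F [-0.6 -0.1  0.3] q [ 0.23  0.5  -0.15  1.74  0.09  0.92 -1.69]
tgt (93, -150, 118) world [ 0.611 -0.1    0.118] shift cm [-0.15  2.44  0.61] rot deg [0.5 0.3 0. ]
```

View pics/s15.png

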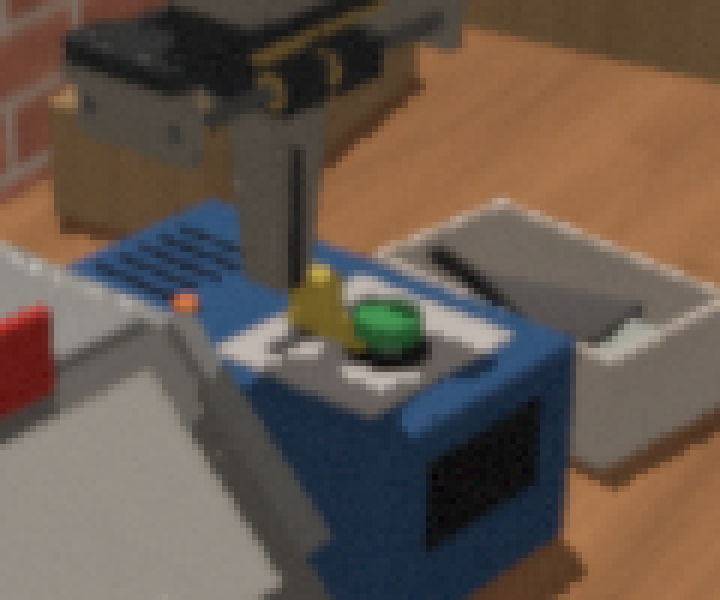

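Run:
```python
from h import *
p=np.load('p.npy')
s,A,t,_=mpose()
f=lambda q:((proj('side',M(p,np.array(q)/1000))[0]-[220,130])*6).round()
for y in(0,-3): 
  for q in((80,-183+y,135),(104,-183+y,135),(80,-195+y,135),(104,-195+y,135),(80,-183+y,113)): print('ridge',q,f(q))
for dx in(-10,10):
  for dy in(-18,18): print('tip',dx,dy,f((t[0]+dx,t[1]+dy,t[2])))
```

```text
ridge (80, -183, 135) [334. 276.]
ridge (104, -183, 135) [292. 260.]
ridge (80, -195, 135) [351. 267.]
ridge (104, -195, 135) [310. 251.]
ridge (80, -183, 113) [333. 321.]
ridge (80, -186, 135) [338. 274.]
ridge (104, -186, 135) [297. 258.]
ridge (80, -198, 135) [355. 265.]
ridge (104, -198, 135) [314. 249.]
ridge (80, -186, 113) [337. 318.]
tip -10 -18 [315. 266.]
tip -10 18 [260. 295.]
tip 10 -18 [280. 253.]
tip 10 18 [225. 281.]
```

```bash
python3 -m creep '[[-1,-0.1,0,0.5,0,0,0],[-1,-0.1,1,0.5,0,0,0],[-1,-0.1,2,0.5,0,0,0],[-1,-0.1,2.4,0.5,0,0,0],[-1,-0.1,2.4,0.5,0,0,0]]'
python3 - <<'E'
from h import *
A=to((93,-201,118),0)
E
```

```text
clock: 17.3
eef_pos: [0.6134, -0.1004, 0.1472]
eef_rot: [-0.462, 0.536, -0.535, 0.461]
ft_force: [0.6, -0.0, -0.4]
grip_width: 0.007
t 17.3 tip [  95.  -150.3  122.2] F [ 0.6 -0.  -0.4] q [ 0.22  0.53 -0.15  1.74  0.1   0.88 -1.69]
tgt (93, -201, 118) world [ 0.604 -0.15   0.118] shift cm [ 5.07  0.42 -0.23] rot deg [0.1 0.3 0. ]
```

```bash
python3 -m creep '[[-1,0,0.3,-0.1,0,0,0],[-1,1,0.4,-0.1,0,0,0],[-1,1.8,0.4,-0.1,0,0,0],[-1,2.6,0.4,-0.1,0,0,0],[-1,3.4,0.4,-0.1,0,0,0]]'
python3 -m creep '[[-1,0.5,0,0,0,0,0],[-1,1,0,0,0,0,0],[-1,1.3,0,0,0,0,0],[-1,1.5,0,0,0,0,0],[-1,1.6,0,0,0,0,0]]'
python3 -m creep '[[-1,0.1,0,0,0,0,0],[-1,0.1,0,0,0,0,0]]'
python3 - <<'E'
from h import *
A=to((93,-201,118),0)
from bench import capture
a=capture('side')["image"][:,:,::-1]
cv2.imwrite('pics/s16.png',cv2.resize(a[130:230,220:340],None,fx=6,fy=6,interpolation=3))
E
```

```text
clock: 17.8
eef_pos: [0.6076, -0.1346, 0.144]
eef_rot: [-0.462, 0.536, -0.536, 0.461]
ft_force: [-0.6, 1.1, 0.5]
grip_width: 0.002
clock: 18.3
eef_pos: [0.6058, -0.1474, 0.1441]
eef_rot: [-0.461, 0.536, -0.535, 0.463]
ft_force: [-0.6, 7.0, -0.6]
grip_width: 0.004
clock: 18.5
eef_pos: [0.6058, -0.1474, 0.1441]
eef_rot: [-0.461, 0.536, -0.534, 0.463]
ft_force: [-0.4, 7.8, 0.3]
grip_width: 0.006
t 18.5 tip [  94.7 -197.9  119.1] F [-0.4  7.8  0.3] q [ 0.29  0.54 -0.14  1.74  0.09  0.87 -1.61]
tgt (93, -201, 118) world [ 0.604 -0.15   0.118] shift cm [ 0.3   0.11 -0.17] rot deg [ 0.   0.4 -0.2]
```

View pics/s16.png

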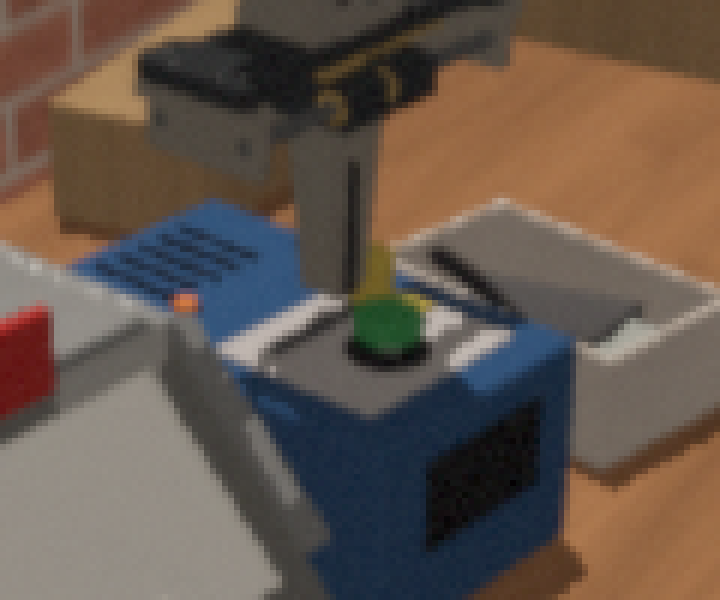

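```bash
python3 -m creep '[[-1,-1,0,0,0,0,0],[-1,-1,-3,0,0,0,0],[-1,-1,-5,0,0,0,0],[-1,-1,-5,-3,0,0,0],[-1,-0.5,-5,-4,0,0,0]]'
python3 - <<'E'
from h import *
A=to((55,-189,135),0)
from bench import capture
a=capture('side')["image"][:,:,::-1]
cv2.imwrite('pics/s17.png',cv2.resize(a[130:230,220:340],None,fx=6,fy=6,interpolation=3))
E
```

```text
clock: 19.05
eef_pos: [0.5656, -0.1396, 0.1948]
eef_rot: [0.462, -0.535, 0.536, -0.462]
ft_force: [0.8, 0.6, -0.2]
grip_width: 0.005
t 19.05 tip [  53.8 -196.3  169.8] F [ 0.8  0.6 -0.2] q [ 0.31  0.41 -0.15  1.81  0.08  0.93 -1.6 ]
tgt (55, -189, 135) world [ 0.568 -0.133  0.135] shift cm [-0.73  3.48  0.12] rot deg [-0.   0.3  0.1]
```

View pics/s17.png

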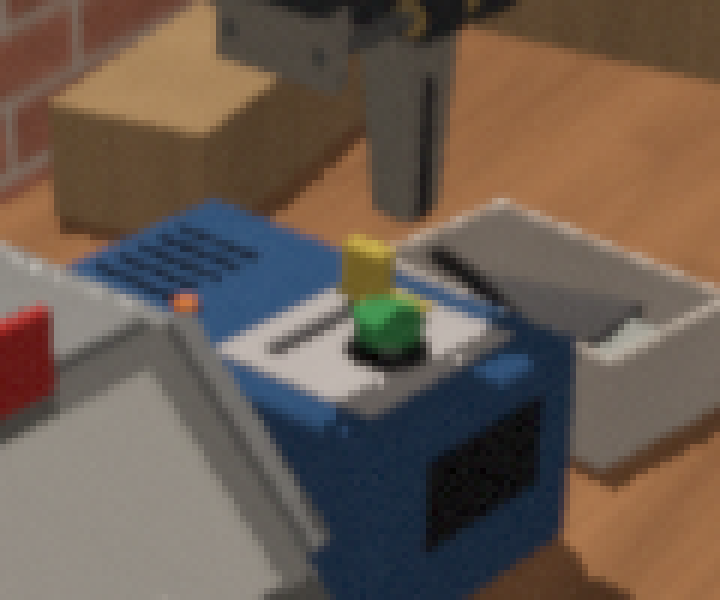

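```bash
python3 -m creep '[[-1,-0.7,1,0.1,0,0,0],[-1,-0.7,3,0.1,0,0,0],[-1,-0.7,4,0.1,0,0,0],[-1,-0.7,4.3,0.1,0,0,0],[-1,-0.7,4.3,0.1,0,0,0]]'
python3 -m creep '[[-1,0,0.3,0,0,0,0],[-1,0,0.6,0,0,0,0],[-1,0,0.8,0,0,0,0],[-1,0,0.9,0,0,0,0],[-1,0,0.9,0,0,0,0]]'
python3 - <<'E'
from h import *
A=to((55,-189,119),0)
E
```

```text
clock: 19.6
eef_pos: [0.5687, -0.1327, 0.1503]
eef_rot: [-0.462, 0.536, -0.535, 0.461]
ft_force: [-0.7, 0.7, 0.7]
grip_width: 0.006
clock: 20.1
eef_pos: [0.5693, -0.1331, 0.1447]
eef_rot: [0.461, -0.535, 0.536, -0.462]
ft_force: [-4.8, 2.5, 16.7]
grip_width: 0.001
t 20.1 tip [  56.5 -189.3  119.7] F [-4.8  2.5 16.7] q [ 0.29  0.48 -0.15  1.84  0.09  0.83 -1.63]
tgt (55, -189, 119) world [ 0.568 -0.133  0.119] shift cm [-0.03  0.07 -0.15] rot deg [-0.1  0.3  0. ]
```

```bash
python3 -m creep '[[-1,0,0,0,0,0,0],[-1,0,-2,0,0,0,0],[-1,0,-6,0,0,0,0],[-1,0,-10,0,0,0,0],[-1,0,-12,-3,0,0,0]]'
python3 -m creep '[[-1,3,0,-3,0,0,0],[-1,6,0,-6,0,0,0],[-1,9,0,-9,0,0,0],[-1,12,0,-12,0,0,0],[-1,15,0,-12,0,0,0]]'
python3 -m creep '[[-1,4,0,0,0,0,0],[-1,8,0,0,0,0,0],[-1,8,0,0,0,0,0],[-1,8,0,0,0,0,0]]'
python3 - <<'E'
from h import *
to((0,0,200))
from bench import capture
for n in("side","top"):
    cv2.imwrite(f"pics/{n}18.png",capture(n)["image"][:,:,::-1])
a=cv2.imread('pics/side18.png'); b=cv2.imread('pics/top18.png')
cv2.imwrite('pics/c18.png',np.hstack([cv2.resize(a[130:330,130:330],(400,400)),cv2.resize(b[90:290,190:390],(400,400))]))
E
```

```text
clock: 20.6
eef_pos: [0.5426, -0.1294, 0.2656]
eef_rot: [0.46, -0.533, 0.538, -0.463]
ft_force: [-0.2, 0.9, 0.5]
grip_width: 0.008
clock: 21.1
eef_pos: [0.3946, -0.2604, 0.2624]
eef_rot: [0.461, -0.536, 0.536, -0.461]
ft_force: [1.0, -0.3, 0.1]
grip_width: 0.002
clock: 21.5
eef_pos: [0.386, -0.3391, 0.2619]
eef_rot: [-0.461, 0.536, -0.536, 0.461]
ft_force: [0.2, 0.6, -0.2]
grip_width: 0.003
t 21.5 tip [ -93.4 -420.8  236.9] F [ 0.2  0.6 -0.2] q [ 0.66  0.21 -0.01  1.91  0.    1.02 -1.07]
tgt (0, 0, 200) world [0.542 0.063 0.2  ] shift cm [-42.06   3.69   9.45] rot deg [0.  0.1 0. ]
```

View pics/c18.png

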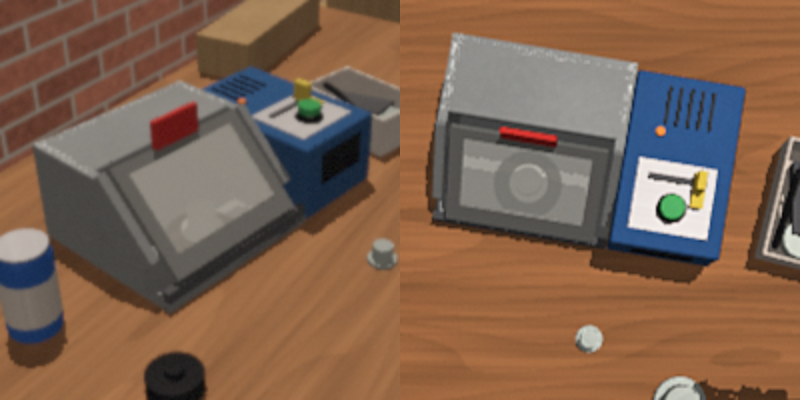

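View pics/top18.png

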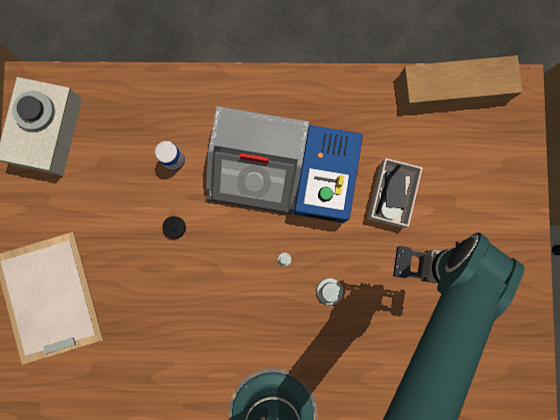

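Run:
```python
from h import *
for n in ('top0','top18'):
    a=cv2.imread(f'pics/{n}.png')[165:190,310:355].astype(int); m=(a[...,2]>130)&(a[...,1]>100)&(a[...,0]<90)&(a[...,2]>a[...,1])
    ys,xs=np.nonzero(m); k=ys<ys.min()+8; print(n,m.sum(),hubm(ray('top',310+xs[k].mean(),165+ys[k].mean(),.135)))
for n in ('top0','top18'):
    a=cv2.imread(f'pics/{n}.png')[145:170,235:275].astype(int); m=(a[...,2]>120)&(a[...,1]<60); print([v.mean() for v in np.nonzero(m)])
```

```text
top0 58 (np.float64(91.09240907512142), np.float64(-182.2543842704707))
top18 55 (np.float64(91.811772288712), np.float64(-216.91154908354463))
[np.float64(11.649484536082474), np.float64(18.742268041237114)]
[np.float64(11.771739130434783), np.float64(18.804347826086957)]
```

```bash
python3 -c "
from bench import finish_job; print(finish_job())"
```

```text
the job is handed in; nothing more can be done
None
```

I did every step in the order given and handed the job in at about 21.6 s of the 69 s allowed. The hand-in gives no verdict, so what follows rests on my own last checks.

**What I did:**
- Pulled the hatch open by the lip.
- Stood the middle-sized hub on the bed and let go of it.
- Pushed the hatch shut until I felt its stop, at about 8 N.
- Slid the yellow tab right to its end stop.
- Pressed the button until the fingertips stopped at 119.7 mm, where fully down is 119.5 mm.
- Drew the arm clear.

**What the last pictures showed:**
- **Hatch:** the lip is back within 0.2 px of where it started, so the hatch is shut.
- **Hub:** it stands upright and centred on the bed, seen through the window.
- **Tab:** it moved about 34.7 mm, against the 31 mm needed.
- **Button:** it looks up again.
- **Bystanders:** the pulley, can and stock box look unmoved; I judged this by eye and did not measure it.

**Force:** while opening, the fingers briefly pushed on the hatch edge with about 22 N, so I raised them. The highest wrist force I read was that 22 N.

No check failed. The two cameras differed by about 4 mm in x and in y on where the hub first stood, so I used the mean and it gripped cleanly.

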